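# Put the check weight away and level the kitchen scale

### The job

The bench scale in the canteen kitchen stands crooked. First take the check weight off its pan and set it (do not drop it) upright, fully home in its own holder, the one whose round recess fits it snugly; then turn the scale's levelling foot until the bubble of the spirit level on the pan sits centred between its two lines. Finish by pressing the spirit level down onto the pan from above with the fingertips, gently (about 10 N), and stay there, still pressing, with the bubble centred; never lift the level or shift it off the pan, and leave the other things on the table alone.

Things in the scene. Friction and masses are not known exactly. Their poses are not given: they have to be found in the camera images.
- weight_medium: check weight on the pan: plain steel, round, upright, about 450 g. Body 40 mm diameter, 44 mm high; neck 16 mm diameter up to 52 mm; head 24 mm diameter from 52 to 70 mm, two dots on top. Origin: centre of its underside, z up. Grip the head from above with the fingertips just above the neck, tips about 53 mm above the underside
- holder_medium_slot (a point): centre of the recess floor of the weight's own holder: a fixed wooden block 74 x 74 x 32 mm with a round recess 43 mm wide, 20 mm deep (floor 12 mm above the table), two dots on its rim. A weight that is home has its origin here. Three holders stand in a row along y in any order; this is the one with the middle-sized recess
- holder_large_slot (a point): the same point of the largest holder (recess 53 mm in diameter, 20 mm deep, three dots), empty; not for this weight
- weight_small: a smaller check weight (30 mm diameter, 60 mm high) already home in the smallest holder (33 mm recess, one dot); leave it alone. Origin: centre of its underside
- scale: fixed frame of the bench scale; origin on the table under the pan's middle, z up, its display faces -x, y along the levelling direction. Housing 225 x 220 mm, 61 mm high, display box 36 mm deep on the -x side. It stands on two fixed feet under its +y side and one levelling foot on a lug at its -y side, 175 mm from the origin, which starts 2 to 4.5 mm too low
- pan (a point): centre of the top of the scale's flat steel pan, 210 (x) x 230 (y) mm, 72 mm above the table when level; it tilts with the scale (z is the pan's normal)
- foot: levelling foot's knob: black disc 42 mm diameter, 8 mm high, with an upright grip bar 42 (its x) x 13 (its y) mm from 8 to 50 mm above the origin. Origin: centre of the disc's underside, on the upright turning axis, about 42 mm above the table; the axes turn with the bar. Pinch the bar across its 13 mm from above, tips 3 mm or more above the disc. It rises 1.9 mm per radian clockwise
- foot_grip (a point): point on the knob's turning axis, 35 mm above its underside, at the middle of the grip bar's upper part. Turning clockwise seen from above raises this side: 1 rad tips the scale 0.007 rad and moves the bubble about 4.9 mm towards the foot. It turns stiffly (0.12 N m), stays where left, stops 2.9 rad either side of level, and starts 1.1 to 2.3 rad short of level: it may need two grasps
- level: spirit level standing loose on the pan: aluminium bar 180 mm long (x), 30 wide (y), 40 high, 350 g, flat top, black end caps. The vial lies along x in the middle 64 mm of the top under a flush window; press on the flat metal beyond it, 33 to 88 mm from the middle. Origin: centre of the underside, z up. It lies within 12 degrees of the scale's y axis, its +x end away from the levelling foot
- bubble (a joint): offset of the bubble's middle from the vial's middle along the level's x, in m; 0 is centred. Bubble 16 mm long, the vial's two black lines 21 mm apart, so it is between them within 2.5 mm. It floats to the higher end, 0.7 mm per mrad of slope, and settles in about 1.5 s
- mug: white mug, 76 mm across, 90 mm high; origin under its centre; leave alone
- jar: brown glass jar, 54 mm across, 100 mm high; origin under its centre; leave alone
- bowl: white bowl, 130 mm across, 60 mm high; origin under its centre; leave alone
- spoon: steel spoon lying flat, 190 mm long; leave alone
- loaf: loaf of bread 200 mm long (y), 86 mm wide, 83 mm high, on a wooden board; origin under its centre; leave alone
- remote: black remote control 48 x 160 x 18 mm; origin under its centre; leave alone
There are look-alikes about, which are no part of the job. Leave any white look-alike of the part that bears holder_medium_slot alone.

How it is judged:
On the way, in this order (a step that is already met when the one before it is completed fails the run):
1. the check weight stands home in its own holder, let go (z of weight_medium in the frame of holder_medium_slot between -0.003 and 0.004 m and horizontal distance between weight_medium and holder_medium_slot below 0.005 m and angle between weight_medium's own z axis and vertical below 0.08 rad and contact force between the fingers and weight_medium below 0.1 N), for 0.2 s.
2. the bubble of the level on the pan is centred between its lines (value of joint bubble between -0.0025 and 0.0025 m and angle between pan's own z axis and vertical below 0.0085 rad and z of level in the frame of pan between -0.003 and 0.004 m), for 0.3 s.
At the end, for the whole second after the job is handed in: Weight upright and released in its own holder (within 5 mm of centre, 4 mm of the floor); bubble within 2.5 mm of centre, pan level within 0.5 degrees, spirit level flat on the pan (within 4 mm) and at rest; fingers pressing it with 3 to 25 N through the last second (all of step 1 and all of step 2 and contact force between the fingers and level between 3 and 25 N and contact force between level and scale above 4 N and linear speed of level below 0.01 m/s); the arm keeps its last pose, push and grip.
It fails at once if another thing is disturbed: the mug, jar, bowl, spoon, loaf or remote moved more than 40 mm, or the small weight more than 20 mm (distance of any of mug, jar, bowl, spoon, loaf, remote from where it was at the start of the episode above 0.04 m or distance of weight_small from where it was at the start of the episode above 0.02 m).
It fails at once if the check weight is dropped (contact force between the fingers and weight_medium below 0.1 N and linear speed of weight_medium above 0.7 m/s).
It fails at once if the spirit level is lifted off the pan or falls from it (z of level in the frame of pan above 0.015 m or z of level in the frame of pan below -0.012 m).
It fails at once if the spirit level is pressed much too hard (over 40 N) (contact force between the fingers and level above 40 N).
It also fails if it takes over 67 s, if anything falls off the work surface, if the arm or the gripper's body presses on something with over 40 N, if the wrist force passes 120 N, or if a joint passes its speed limit or range.

### The arm

A 6-joint arm with a two-finger parallel gripper is mounted at the origin on the work surface. World frame = base frame: x ahead of the robot, y to its left, z up, the work surface at z = 0. Lengths are in m, angles in rad, forces in N, time in s.
With the tool pointing down it reaches from about 0.375 to 0.9 m from the base axis. Payload 3.1 kg.
Tool frame: the origin (TCP) lies at the centre of the arm's flange, where the gripper is bolted on; the fingertips stand 182 mm ahead of it and the grasp point (between the pads) lies 164 mm ahead of it; z points along the fingers, y is the line along which they close (so a half turn about z gives the same grasp; the last joint's range is limited). The gripper opens to 87 mm and grips with 3 to 60 N. Pads are 19 mm wide; open, the fingers measure 117 mm over their backs; the gripper's body (75 mm by 190 mm) begins 51 mm behind the grasp point.
Start: joints at [0.926, 0.527, 1.433, -0, 1.181, -0.178], TCP at [0.281, 0.558, 0.405] pointing down, gripper open.
Joint ranges: [-3.08, 3.08], [-0.75, 2.2], [0.22, 2.44], [-1.43, 4.57], [0, 2.65], [-2.85, 2.85]. Speed limits (rad/s): [2.79, 2.79, 3.14, 3.14, 3.14, 3.14].

### API

Orientations are given as a unit quaternion [x, y, z, w].
In Python, from rig import * gives the robot as it stands.
- The arm moves only by the tool move_arm, never from a script. Its argument "commands" is a list that holds one entry, the list of rows, each a list of 6 numbers: the shift along the tool's x, y, z in units of 40 mm (1.0 is 40 mm), then the turn, a rotation vector about the tool's x, y, z in rad. A call has 1 to 12 rows; each row is the pose to reach, as a shift and turn from the pose commanded when the call began, along the tool's axes at that moment; what a row does not reach only later rows make up. A row lasts 1/8 s, in which the tool goes at most 62.5 mm and 10.7 degrees, less where a joint would pass 70% of its speed; a pose out of reach is approached as far as the arm can. A call with a gripper value outside its range is refused whole. "claw" is the closure, from -1 (fully open) to 1 (shut), so that 0 is half open, set as the call begins (left out, the last holds). The fingers move at their own pace and stop on an object; "squeeze" is the grip in N (left out, the last holds). Time passes only in rows, so rows that repeat a pose let the fingers close. It gives the time, the measured TCP pose, the force, the opening and the grip force at its end, in the units of the state.
- get_obs(): the state, without advancing time (a new reading comes with each control period).
- camera(name): name is "scene" or "top" or "wrist"; returns a dict with "pixels" (384x512x3 uint8, blue, green, red), "range_z" (384x512 float32, m along the optical axis (not along the pixel's ray), 0 where there is no reading), "camera_matrix" (3x3 intrinsics, pixels), "extrinsics" (4x4, takes a point from world to camera coordinates). Camera axes: x right, y up, looking along -z (the intrinsics and any distortion apply to the point x, -y, -z); pixel columns grow to the right and rows downward; lengths in m; the calibration is good to about 2 mm. A picture is of the moment at which its call begins.
- hand_in(): hands the job in; it is judged then, once.
The state is a dict: "time": time; "q": joint angles; "joint_velocities": joint speeds; "joint_torque": joint torques, N m; "position": TCP position; "tool_rot": TCP orientation; "ft_force": force on the tool from outside, world axes, zero at the start; "moment": the same for the moment, N m; "grip_width": finger opening in m; "grip_force": force on a finger pad.
Only numpy, scipy, OpenCV 4.12 (cv2) and the standard library are available. Lean on these libraries where they do the work, as an engineer would, in place of code of your own. Each camera call takes 0.05 s, during which the arm holds its last target. There are 200 camera calls.

## Working session

There is one attempt and no reset: what is moved stays moved. The work goes in short steps, Python scripts to look and compute and a tool call to move; the robot and the scene stay as the last step left them, time stands still between calls to the robot, and variables do not carry over. Pictures are saved under pics/ and viewed, at most 10 in all, crops included, and the job is handed in when it is done.

Besides the shell and the picture viewer there is one more tool, called after "Call:" in YAML: its name, and indented under it one key for each argument. move_arm: Moves the arm, as the interface text tells. Its arguments: {"type":"object","properties":{"commands":{"type":"array","items":{"type":"array","items":{"type":"array","items":{"type":"number"}}}},"claw":{"type":"number"},"squeeze":{"type":"number"}},"required":["commands"]}

```bash
mkdir -p pics; cat > h.py <<'E'
from rig import *
import numpy as np, cv2
from scipy.spatial.transform import Rotation as R
def shot(n):
    c=camera(n); np.savez('%s.npz'%n,**{k:np.asarray(v) for k,v in c.items()}); return c
def load(n): return dict(np.load('%s.npz'%n))
def pts(c):
    K=c['camera_matrix'];E=c['extrinsics'];z=c['range_z'];v,u=np.mgrid[:z.shape[0],:z.shape[1]]
    P=np.stack([(u-K[0,2])/K[0,0]*z,-(v-K[1,2])/K[1,1]*z,-z,np.ones_like(z)],-1)
    return (P@np.linalg.inv(E).T)[...,:3]
def proj(c,p):
    K=c['camera_matrix'];E=c['extrinsics'];q=E@np.append(p,1);return K[0,0]*q[0]/-q[2]+K[0,2],-K[1,1]*q[1]/-q[2]+K[1,2]
E
python3 - <<'E'
from h import *
o=get_obs();print(o)
for n in('top','scene'):
    c=shot(n);cv2.imwrite('pics/%s0.png'%n,cv2.resize(c['pixels'],(800,600),interpolation=cv2.INTER_CUBIC))
    print(c['camera_matrix'],c['extrinsics'])
E
```

```text
{'time': 0.0, 'q': array([ 9.26523037e-01,  5.28484455e-01,  1.43392485e+00,  6.01386689e-06,
        1.18140024e+00, -1.78496602e-01]), 'joint_velocities': array([-0.00018584, -0.00114706,  0.00104225, -0.0002244 ,  0.00131534,
       -0.00018564]), 'joint_torque': array([-2.07718144e-04, -4.40035880e+01, -1.76592118e+01,  6.30984502e-02,
        5.80968847e-02, -1.47742462e-04]), 'position': array([0.28045513, 0.55815015, 0.40375279]), 'tool_rot': array([ 2.30789824e-01,  9.73002995e-01, -1.01485483e-03, -4.45793280e-04]), 'ft_force': array([-1.01011167,  0.64876022,  0.82144413]), 'moment': array([-0.03028833, -0.02376787, -0.03315715]), 'grip_force': 0.0, 'grip_width': 0.08693019520114256}
[[375.75522379   0.         254.9910791 ]
 [  0.         375.75522379 193.25533047]
 [  0.           0.           1.        ]] [[ 2.93165955e-02 -9.99539411e-01 -7.84238281e-03 -4.30094656e-05]
 [ 9.94926078e-01  2.84240692e-02  9.65099515e-02 -5.59441549e-01]
 [-9.62425876e-02 -1.06319344e-02  9.95301123e-01 -1.29902011e+00]
 [ 0.00000000e+00  0.00000000e+00  0.00000000e+00  1.00000000e+00]]
[[403.4640398    0.         256.11059017]
 [  0.         403.4640398  189.88946061]
 [  0.           0.           1.        ]] [[ 0.81826713  0.57482641  0.00367454 -0.47620653]
 [-0.42715075  0.60374779  0.67307566  0.1727628 ]
 [ 0.38468317 -0.55232527  0.7395645  -1.45561827]
 [ 0.          0.          0.          1.        ]]
```

View pics/top0.png

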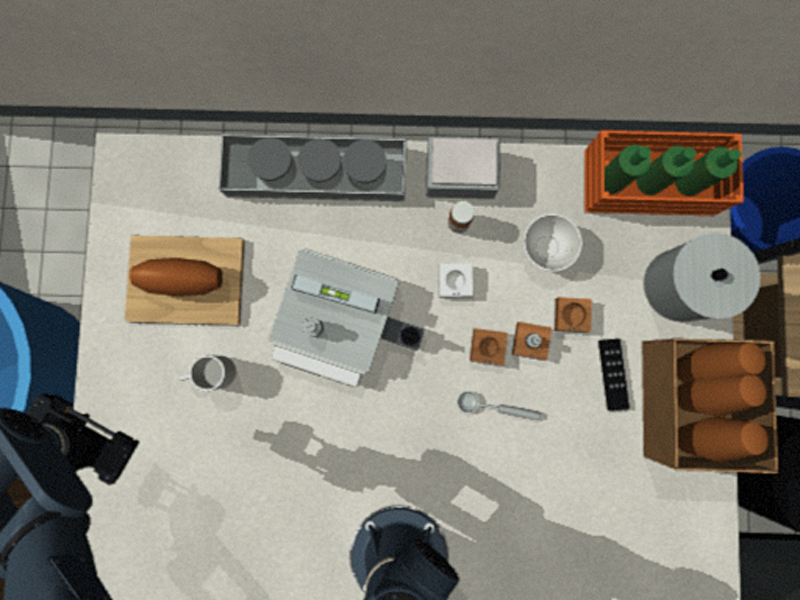

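View pics/scene0.png

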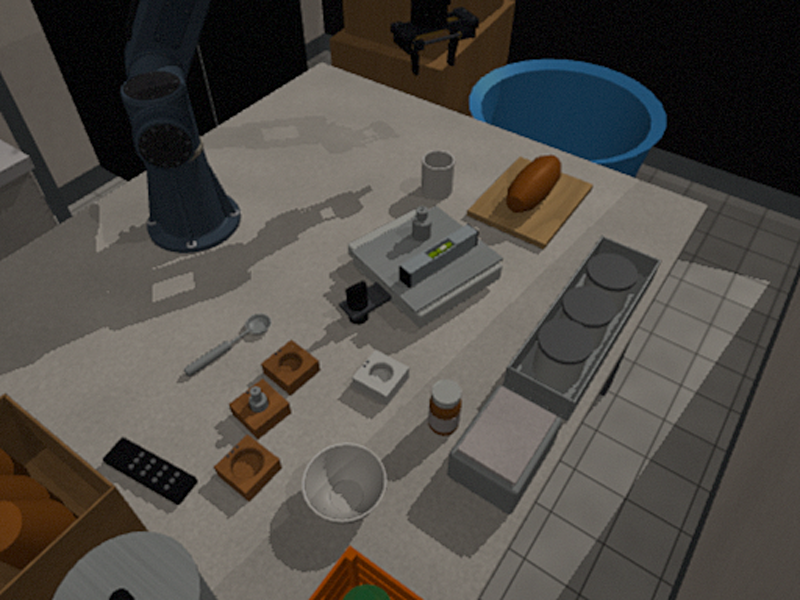

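The top view shows the weight head at (312,326), the level at about (335,293) with its vial, and the foot knob at (410,337). The wooden holders are at (489,346), (533,340, holding the small weight) and (573,314). A white look-alike stands at (456,281). Next I get coarse positions.

```bash
python3 - <<'E'
from h import *
c=load('top');P=pts(c);im=c['pixels']
for n,(u,v) in dict(weight=(312,326),foot=(410,337),hA=(489,346),hS=(533,340),hB=(573,314),lev=(335,293),levL=(297,284),levR=(377,302),panL=(303,250),mug=(212,372),jar=(461,215)).items():
    print(n,P[round(v/1.5625),round(u/1.5625)].round(3))
# wood blocks
z=P[...,2]
hsv=cv2.cvtColor(im,cv2.COLOR_BGR2HSV)
m=((abs(z-.032)<.006)&(P[...,1]<0)&(P[...,1]>-.5)&(P[...,0]>.3)&(P[...,0]<.8)).astype(np.uint8)
n,l,s,ce=cv2.connectedComponentsWithStats(m)
for i in range(1,n):
    if s[i,4]>60:
        q=P[l==i][:,:2];r=cv2.minAreaRect(q.astype(np.float32)*1000);print(s[i],q.mean(0).round(3),r)
m=((abs(z-.072)<.008)&(P[...,0]<.8)&(P[...,0]>.3)&(P[...,1]>-.05)&(P[...,1]<.3)).astype(np.uint8)
n,l,s,ce=cv2.connectedComponentsWithStats(m)
for i in range(1,n):
    if s[i,4]>60:
        q=P[l==i];r=cv2.minAreaRect(q[:,:2].astype(np.float32)*1000);print('pan',s[i],q.mean(0).round(3),r)
c=camera('wrist');T=np.linalg.inv(c['extrinsics']);o=get_obs();Rt=R.from_quat(o['tool_rot'])
print('camtool',Rt.inv().apply(T[:3,3]-o['position']),Rt.as_matrix().T@T[:3,:3],c['camera_matrix'][0,0])
E
```

```text
weight [0.492 0.19  0.143]
foot [ 0.477 -0.01   0.094]
hA [ 0.468 -0.192  0.012]
hS [ 0.479 -0.278  0.07 ]
hB [ 0.544 -0.382  0.013]
lev [0.565 0.152 0.105]
levL [0.582 0.231 0.117]
levR [0.551 0.062 0.11 ]
panL [0.666 0.231 0.06 ]
mug [0.39  0.434 0.007]
jar [ 0.744 -0.114  0.099]
[336 141  31  31 155] [ 0.713 -0.335] ((705.7392578125, -325.9642333984375), (106.99649810791016, 94.0059814453125), 45.459556579589844)
[280 169  22  21 319] [ 0.613 -0.109] ((612.8818969726562, -108.07587432861328), (72.03707885742188, 74.06056213378906), 1.6306324005126953)
[356 190  22  23 279] [ 0.542 -0.376] ((542.6661376953125, -375.9635925292969), (76.01341247558594, 74.15320587158203), 88.05754089355469)
[328 206  25  25 377] [ 0.481 -0.283] ((481.1850280761719, -283.54827880859375), (75.80432891845703, 74.4872817993164), 81.92359161376953)
[301 210  23  24 332] [ 0.465 -0.185] ((464.8529968261719, -186.04373168945312), (74.4293441772461, 73.83111572265625), 83.96186828613281)
pan [ 171  160   84   79 3456] [0.528 0.157 0.072] ((533.7103271484375, 159.37196350097656), (230.5042724609375, 218.6470947265625), 73.40091705322266)
camtool [ 0.08077598 -0.00218402  0.0212868 ] [[ 2.09236390e-04  9.55935741e-01  2.93575911e-01]
 [ 9.99999745e-01  2.34863805e-07 -7.13481057e-04]
 [-6.82110993e-04  2.93575985e-01 -9.55935498e-01]] 342.45109344433877
```

```bash
cat >> h.py <<'E'
def to(p,xa):
    "row from the present pose to TCP p pointing down, tool x at angle xa (rad)"
    o=get_obs();r=R.from_quat(o['tool_rot']);c,s=np.cos(xa),np.sin(xa)
    t=R.from_matrix(np.array([[c,s,0],[s,-c,0],[0,0,-1]]))
    print(np.r_[r.inv().apply(np.array(p)-o['position'])/.04,(r.inv()*t).as_rotvec()].round(3),'t',round(o['time'],2),'F',o['ft_force'].round(1))
E
python3 -c "
from h import *
to([.492,.19,.43],1.94)"
```

```text
[-8.858e+00 -5.851e+00 -6.430e-01 -2.000e-03  0.000e+00  7.360e-01] t 0.15 F [-0.5  0.6  0.5]
```

Call:
move_arm:
  commands:
    - [[-8.85,-5.85,-0.64,0,0,0.736],[-8.85,-5.85,-0.64,0,0,0.736],[-8.85,-5.85,-0.64,0,0,0.736],[-8.85,-5.85,-0.64,0,0,0.736],[-8.85,-5.85,-0.64,0,0,0.736],[-8.85,-5.85,-0.64,0,0,0.736],[-8.85,-5.85,-0.64,0,0,0.736],[-8.85,-5.85,-0.64,0,0,0.736],[-8.85,-5.85,-0.64,0,0,0.736],[-8.85,-5.85,-0.64,0,0,0.736]]
  claw: -1
  squeeze: 20

```text
time: 1.4
position: [0.491, 0.1915, 0.4301]
tool_rot: [0.565, 0.825, -0.0, -0.0]
ft_force: [-0.1, 0.8, -0.3]
grip_width: 0.0873
grip_force: 0.0
```

```bash
python3 - <<'E'
from h import *
c=shot('wrist');cv2.imwrite('pics/w1.png',cv2.resize(c['pixels'],(800,600),interpolation=cv2.INTER_CUBIC))
P=pts(c);z=P[...,2];o=get_obs();print(o['position'],o['time'])
m=((abs(z-.138)<.012)&(np.hypot(P[...,0]-.492,P[...,1]-.19)<.05))
print('head',m.sum(),P[m].mean(0),P[m].min(0),P[m].max(0))
m=m&(z>np.median(z[m])-.003);q=P[m][:,:2]*1000;print('top',m.sum(),cv2.minEnclosingCircle(q.astype(np.float32)),np.median(z[m]))
m=(abs(z-.112)<.008)&(np.hypot(P[...,0]-.565,P[...,1]-.152)<.11)
r=cv2.minAreaRect((P[m][:,:2]*1000).astype(np.float32));print('level',m.sum(),r,np.median(z[m]))
m=(z>.086)&(z<.1)&(np.hypot(P[...,0]-.477,P[...,1]+.01)<.04)
if m.sum():r=cv2.minAreaRect((P[m][:,:2]*1000).astype(np.float32));print('bar',m.sum(),r,np.median(z[m]))
E
```

```text
[0.49100216 0.19155414 0.43016243] 1.45
head 729 [0.49262302 0.19668916 0.13902299] [0.48141312 0.18356403 0.12604165] [0.50481633 0.20741199 0.14225895]
top 647 ((493.247314453125, 195.4472198486328), 12.067448616027832) 0.13999452176624216
level 4790 ((524.5132446289062, 159.81585693359375), (185.68618774414062, 117.48387145996094), 75.74878692626953) 0.10996426035936102
bar 365 ((483.2402648925781, -11.212627410888672), (41.98301696777344, 13.313787460327148), 68.67355346679688) 0.08934687853114626
```

View pics/w1.png

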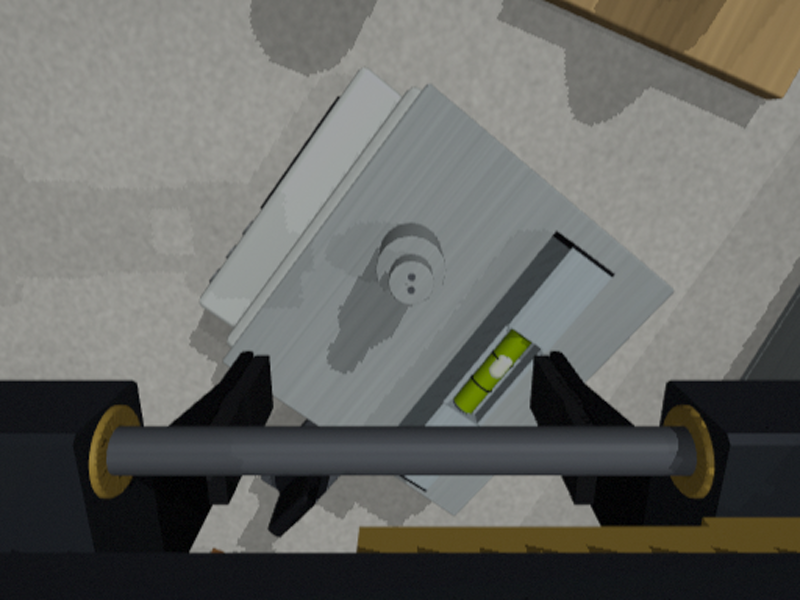

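```bash
python3 -c "
from h import *
to([.4932,.1955,.306],1.94)"
```

```text
[ 7.100e-02  8.900e-02  3.104e+00 -1.000e-03 -0.000e+00  2.000e-03] t 1.45 F [0.6 0.1 0.2]
```

Call:
move_arm:
  commands:
    - [[0.07,0.09,1.5,0,0,0],[0.07,0.09,2.5,0,0,0],[0.07,0.09,3.1,0,0,0],[0.07,0.09,3.1,0,0,0],[0.07,0.09,3.1,0,0,0],[0.07,0.09,3.1,0,0,0]]
  claw: -1

```text
time: 2.2
position: [0.4946, 0.1947, 0.3077]
tool_rot: [0.565, 0.825, 0.001, 0.001]
ft_force: [-0.2, -0.1, 0.7]
grip_width: 0.0869
grip_force: 0.0
```

Call:
move_arm:
  commands:
    - [[0,0,0,0,0,0],[0,0,0,0,0,0],[0,0,0,0,0,0],[0,0,0,0,0,0],[0,0,0,0,0,0],[0,0,0,0,0,0],[0,0,0,0,0,0],[0,0,0,0,0,0]]
  claw: 1
  squeeze: 25

```text
time: 3.2
position: [0.4944, 0.1943, 0.3063]
tool_rot: [0.565, 0.825, 0.0, 0.0]
ft_force: [0.0, 0.7, -0.8]
grip_width: 0.0222
grip_force: 25.0
```

Call:
move_arm:
  commands:
    - [[0,0,-0.5,0,0,0],[0,0,-1.3,0,0,0],[0,0,-2.2,0,0,0],[0,0,-3,0,0,0],[0,0,-3,0,0,0],[0,0,-3,0,0,0]]

```text
time: 3.95
position: [0.4934, 0.1941, 0.4247]
tool_rot: [0.565, 0.825, -0.001, -0.001]
ft_force: [0.9, -1.3, -4.3]
grip_width: 0.022
grip_force: 25.0
```

```bash
python3 -c "
from h import *
o=get_obs();print(o['grip_width'],o['ft_force'],o['position'])
to([.42,-.186,.42],-.41+1.571)"
```

```text
0.021986229367582592 [ 0.88713186 -1.29597543 -4.27296376] [0.4933875  0.1941015  0.42466535]
[-8.201e+00 -5.138e+00  1.300e-01 -4.000e-03  1.000e-03  7.790e-01] t 3.95 F [ 0.9 -1.3 -4.3]
```

```bash
python3 -c "
from h import *
to([.465,-.186,.42],1.19)"
```

```text
[-8.607e+00 -4.089e+00  1.250e-01 -4.000e-03  1.000e-03  7.500e-01] t 3.95 F [ 0.9 -1.3 -4.3]
```

Call:
move_arm:
  commands:
    - [[-0.8,-0.4,0.1,0,0,0.1],[-2,-1,0.1,0,0,0.2],[-3.3,-1.6,0.1,0,0,0.3],[-4.7,-2.3,0.1,0,0,0.42],[-6,-2.9,0.1,0,0,0.54],[-7.2,-3.5,0.1,0,0,0.65],[-8.1,-3.9,0.12,0,0,0.75],[-8.6,-4.1,0.12,0,0,0.75],[-8.6,-4.1,0.12,0,0,0.75],[-8.6,-4.1,0.12,0,0,0.75],[-8.6,-4.1,0.12,0,0,0.75],[-8.6,-4.1,0.12,0,0,0.75]]

```text
time: 5.45
position: [0.4654, -0.1846, 0.4216]
tool_rot: [0.828, 0.561, 0.0, -0.0]
ft_force: [-0.2, 0.1, -3.9]
grip_width: 0.0225
grip_force: 25.0
```

```bash
cat > hold.py <<'E'
from h import *
import sys
c=shot('wrist');cv2.imwrite('pics/%s.png'%sys.argv[1],cv2.resize(c['pixels'],(800,600),interpolation=cv2.INTER_CUBIC))
P=pts(c);z=P[...,2];o=get_obs();print(o['position'],o['time'],o['grip_width'])
near=np.hypot(P[...,0]-.465,P[...,1]+.186)<.06
m=(abs(z-.032)<.005)&near
r=cv2.minAreaRect((P[m][:,:2]*1000).astype(np.float32));print('block',m.sum(),r,np.median(z[m]))
m=(abs(z-.012)<.005)&(np.hypot(P[...,0]-r[0][0]/1000,P[...,1]-r[0][1]/1000)<.026)
if m.sum()>5:print('floor',m.sum(),cv2.minEnclosingCircle((P[m][:,:2]*1000).astype(np.float32)),P[m].mean(0))
E
python3 hold.py w2
```

```text
[ 0.46540316 -0.18482866  0.42169164] 5.5 0.022386762212835094
block 2560 ((465.1131591796875, -189.2399139404297), (74.05400085449219, 74.07545471191406), 83.9166259765625) 0.03062672086477186
floor 1008 ((464.9497375488281, -190.12307739257812), 21.332134246826172) [ 0.46465424 -0.1909542   0.01076546]
```

View pics/w2.png

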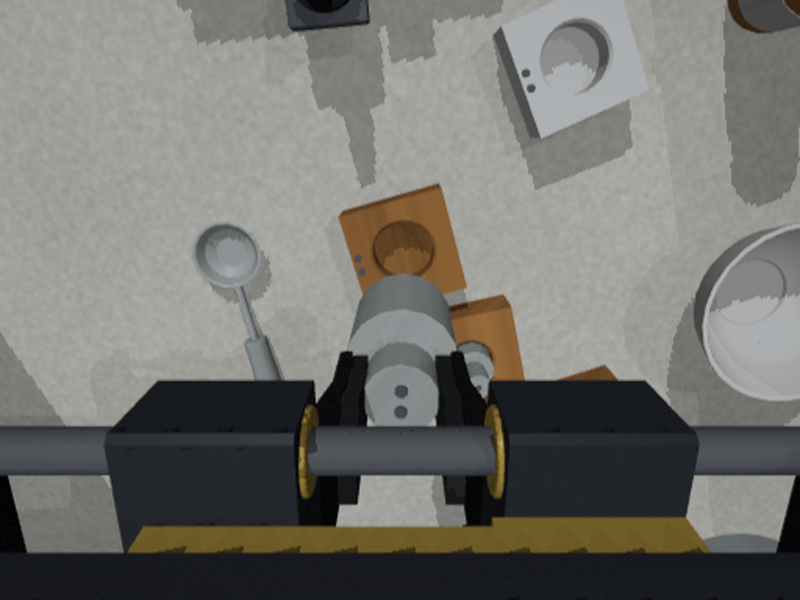

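```bash
python3 - <<'E'
from h import *
c=load('wrist');P=pts(c);z=P[...,2];p=get_obs()['position'];print(p)
d=np.hypot(P[...,0]-p[0],P[...,1]-p[1])
u0,v0=512*401/800,384*400/600
for (u,v) in((401,391),(401,412),(401,400),(390,400),(412,400)):print(P[int(v*.64),int(u*.64)])
vv,uu=np.mgrid[:384,:512]
m=(d<.02)&(vv>225)&(vv<275)&(abs(uu-256)<26);zm=np.median(z[(d<.006)&m]);m&=abs(z-zm)<.002;print(zm,m.sum(),cv2.minEnclosingCircle((P[m][:,:2]*1000).astype(np.float32)))
# body side/top: ring
m=(d<.03)&(vv>170)&(vv<225)&(z>.17)&(z<.24);print(m.sum(),P[m].min(0),P[m].max(0))
m2=m&(z>.223);print(m2.sum(),cv2.minEnclosingCircle((P[m2][:,:2]*1000).astype(np.float32)))
m3=m&(z<.222);q=P[m3];f=__import__('scipy.optimize',fromlist=['x']).least_squares(lambda a:np.hypot(q[:,0]-a[0]-a[2]*(q[:,2]-.2),q[:,1]-a[1]-a[3]*(q[:,2]-.2))-.02,[p[0],p[1],0,0]);print(m3.sum(),f.x,f.cost)
E
```

```text
[ 0.46540316 -0.18482866  0.42169164]
[ 0.46656724 -0.18094525  0.25618711]
[ 0.46427749 -0.18669382  0.25728944]
[ 0.46516317 -0.18446149  0.25496162]
[ 0.46218231 -0.18301418  0.25540963]
[ 0.4683341  -0.18543323  0.25546025]
0.25563563392416117 1698 ((465.4601745605469, -183.5729522705078), 13.663679122924805)
2666 [ 0.4502768  -0.18645359  0.18600807] [ 0.48675545 -0.16273364  0.23997973]
1607 ((468.08160400390625, -177.71066284179688), 19.36679458618164)
1026 [ 0.46639971 -0.18337039 -0.02109622 -0.01992639] 2.338074020233863e-05
```

```bash
python3 -c "
from h import *
p=get_obs()['position'];to(p+[-.001,-.0063,-.10],1.19)"
```

```text
[-1.56e-01  3.50e-02  2.50e+00  0.00e+00 -0.00e+00  1.00e-03] t 5.5 F [ 0.4 -0.1 -3.4]
```

Call:
move_arm:
  commands:
    - [[-0.1,0.02,0.8,0,0,0],[-0.16,0.04,1.8,0,0,0],[-0.16,0.04,2.5,0,0,0],[-0.16,0.04,2.5,0,0,0],[-0.16,0.04,2.5,0,0,0],[-0.16,0.04,2.5,0,0,0]]

```text
time: 6.25
position: [0.465, -0.1925, 0.323]
tool_rot: [0.828, 0.561, 0.001, 0.002]
ft_force: [0.1, -0.4, -3.9]
grip_width: 0.0224
grip_force: 25.0
```

```bash
python3 hold.py w3;python3 - <<'E'
from h import *
from scipy.optimize import least_squares
c=load('wrist');P=pts(c);z=P[...,2];p=get_obs()['position'];b=p[2]-.182-.054
d=np.hypot(P[...,0]-p[0],P[...,1]-p[1]);vv,uu=np.mgrid[:384,:512]
m=(d<.02)&(vv>225)&(vv<275)&(abs(uu-256)<26);zm=np.median(z[(d<.006)&m]);print('head',zm)
m=(d<.03)&(vv<225)&(z>b+.004)&(z<b+.04);q=P[m]
f=least_squares(lambda a:np.hypot(q[:,0]-a[0]-a[2]*(q[:,2]-b),q[:,1]-a[1]-a[3]*(q[:,2]-b))-.02,[p[0],p[1],0,0],loss='soft_l1',f_scale=.001);print(b,m.sum(),f.x,q.min(0),q.max(0))
# floor edge fit on rim: pixels at block top, edges near radius 21.5
E
```

```text
[ 0.46489604 -0.19246882  0.32290786] 6.3 0.022199336361904885
block 4264 ((465.0461730957031, -189.4676513671875), (74.07674407958984, 74.18580627441406), 83.92169952392578) 0.03066268976509806
floor 1020 ((464.83905029296875, -190.2776641845703), 21.49991798400879) [ 0.46614161 -0.18497308  0.01074731]
head 0.15693976639101476
0.08690786113571153 1091 [ 0.46689071 -0.1914451  -0.02147245 -0.0183453 ] [ 0.45221762 -0.19183878  0.09092346] [ 0.48691325 -0.17105298  0.12690556]
```

View pics/w3.png

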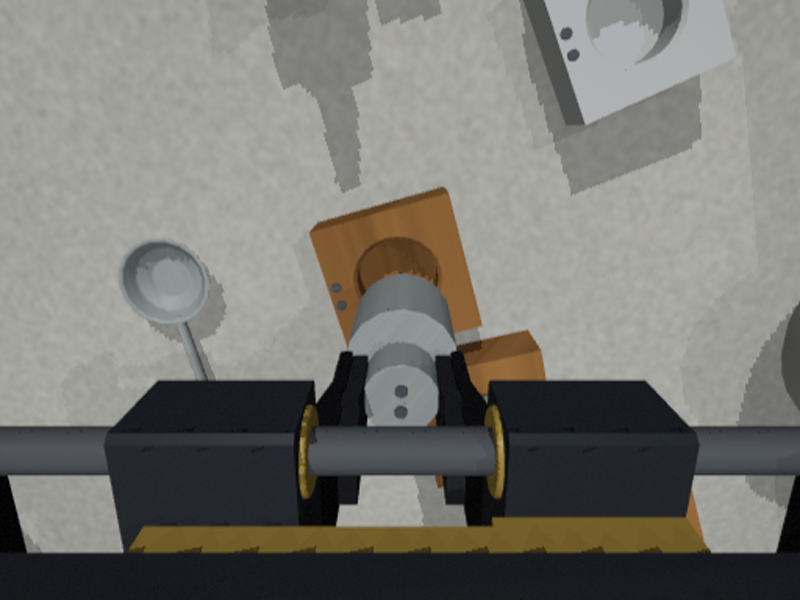

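```bash
python3 -c "
from h import *
p=get_obs()['position'];to(p+[-.0017,.0019,-.048],1.19);to(p+[-.0017,.0019,-.066],1.19)"
```

```text
[ 2.9e-02 -6.1e-02  1.2e+00  3.0e-03  1.0e-03  0.0e+00] t 6.3 F [-0.2  0.2 -4.6]
[ 2.90e-02 -6.20e-02  1.65e+00  3.00e-03  1.00e-03  0.00e+00] t 6.3 F [-0.2  0.2 -4.6]
```

Call:
move_arm:
  commands:
    - [[0.03,-0.06,0.5,0,0,0],[0.03,-0.06,1.0,0,0,0],[0.03,-0.06,1.2,0,0,0],[0.03,-0.06,1.2,0,0,0],[0.03,-0.06,1.3,0,0,0],[0.03,-0.06,1.4,0,0,0],[0.03,-0.06,1.5,0,0,0],[0.03,-0.06,1.5,0,0,0]]

```text
time: 7.3
position: [0.4625, -0.1902, 0.2612]
tool_rot: [0.828, 0.56, -0.0, -0.0]
ft_force: [1.3, 1.3, -3.9]
grip_width: 0.0223
grip_force: 25.0
```

Call:
move_arm:
  commands:
    - [[0,0,0.1,0,0,0],[0,0,0.2,0,0,0],[0,0,0.28,0,0,0],[0,0,0.28,0,0,0],[0,0,0.28,0,0,0]]

```text
time: 7.92
position: [0.4627, -0.1903, 0.2503]
tool_rot: [0.828, 0.56, -0.0, 0.0]
ft_force: [0.9, -0.1, -4.4]
grip_width: 0.0221
grip_force: 25.0
```

Call:
move_arm:
  commands:
    - [[0,0,0.04,0,0,0],[0,0,0.08,0,0,0],[0,0,0.12,0,0,0],[0,0,0.12,0,0,0]]

```text
time: 8.43
position: [0.463, -0.1901, 0.247]
tool_rot: [0.828, 0.56, 0.001, 0.001]
ft_force: [0.2, 2.5, 8.7]
grip_width: 0.0225
grip_force: 25.0
```

Call:
move_arm:
  commands:
    - [[0,0,-0.02,0,0,0],[0,0,-0.02,0,0,0],[0,0,-0.02,0,0,0],[0,0,-0.02,0,0,0],[0,0,-0.02,0,0,0],[0,0,-0.02,0,0,0]]
  claw: 0

```text
time: 9.18
position: [0.4626, -0.1903, 0.2463]
tool_rot: [0.828, 0.56, -0.0, -0.0]
ft_force: [-0.4, 0.2, -0.4]
grip_width: 0.0435
grip_force: 0.0
```

Call:
move_arm:
  commands:
    - [[0,0,-1,0,0,0],[0,0,-2,0,0,0],[0,0,-3,0,0,0],[0,0,-4,0,0,0],[0,0,-4,0,0,0]]

```text
time: 9.8
position: [0.4633, -0.1906, 0.4094]
tool_rot: [0.828, 0.56, 0.001, 0.004]
ft_force: [0.0, -0.3, -0.7]
grip_width: 0.0437
grip_force: 0.0
```

```bash
python3 - <<'E'
from h import *
c=shot('wrist');P=pts(c);z=P[...,2];o=get_obs();print(o['position'])
m=(np.hypot(P[...,0]-.465,P[...,1]+.190)<.03)&(z>.076)&(z<.09)
print(m.sum(),cv2.minEnclosingCircle((P[m][:,:2]*1000).astype(np.float32)),np.median(z[m]),P[m].min(0),P[m].max(0))
A=np.c_[P[m][:,:2],np.ones(m.sum())];print(np.linalg.lstsq(A,z[m],rcond=None)[0])
to([.483,-.0112,.36],0)
to([.44,.06,.42],np.deg2rad(158.7))
to([.44,.06,.42],np.deg2rad(68.7+90))
E
```

```text
[ 0.46269521 -0.19025698  0.40749027]
521 ((464.3851318359375, -188.30181884765625), 12.126839637756348) 0.08060489134601995 [ 0.45238638 -0.20042781  0.07644274] [ 0.47596359 -0.17617583  0.0830722 ]
[ 0.00435154 -0.02131934  0.07454932]
[ 4.345e+00 -1.197e+00  1.180e+00  3.000e-03 -1.000e-03  1.190e+00] t 9.85 F [-0.2  0.  -0.9]
[ 5.597e+00 -2.852e+00 -3.260e-01  2.000e-03  3.000e-03 -1.580e+00] t 9.85 F [-0.2  0.  -0.9]
[ 5.597e+00 -2.852e+00 -3.260e-01  2.000e-03  3.000e-03 -1.580e+00] t 9.85 F [-0.2  0.  -0.9]
```

```bash
python3 -c "
from h import *
to([.567,.147,.37],1.19)"
```

```text
[ 8.797e+00 -7.170e-01  9.280e-01  3.000e-03  1.000e-03 -0.000e+00] t 9.85 F [-0.2  0.  -0.9]
```

Call:
move_arm:
  commands:
    - [[1.4,-0.1,0,0,0,0],[2.9,-0.3,0,0,0,0],[4.4,-0.4,0,0,0,0],[5.9,-0.5,0,0,0,0],[7.4,-0.6,0.5,0,0,0],[8.8,-0.7,0.9,0,0,0],[8.8,-0.7,0.9,0,0,0],[8.8,-0.7,0.9,0,0,0],[8.8,-0.7,0.9,0,0,0]]

```text
time: 10.98
position: [0.5673, 0.1456, 0.37]
tool_rot: [0.829, 0.56, -0.001, -0.0]
ft_force: [-0.7, -0.1, -0.2]
grip_width: 0.0437
grip_force: 0.0
```

```bash
cat > lev.py <<'E'
from h import *
import sys
c=shot('wrist');o=get_obs();print(o['position'],o['time']);P=pts(c)
u,v=proj(c,np.array([.567,.147,.111]));u,v=int(u),int(v);print(u,v)
x0,y0=max(u-67,0),max(v-50,0)
cr=c['pixels'][y0:y0+100,x0:x0+134];print('crop',x0,y0)
cv2.imwrite('pics/%s.png'%sys.argv[1],cv2.resize(cr,None,fx=5.95,fy=5.95,interpolation=cv2.INTER_CUBIC))
z=P[...,2];m=(abs(z-.111)<.006)&(np.hypot(P[...,0]-.567,P[...,1]-.147)<.1)
n,l,s,_=cv2.connectedComponentsWithStats(m.astype(np.uint8));i=1+np.argmax(s[1:,4]);m=l==i
print('level',m.sum(),cv2.minAreaRect((P[m][:,:2]*1000).astype(np.float32)),np.median(z[m]))
E
python3 lev.py l1
```

```text
[0.56739338 0.14547997 0.37040164] 11.025
255 192
crop 188 142
level 6490 ((569.2863159179688, 160.02720642089844), (163.34475708007812, 31.05906105041504), 75.48230743408203) 0.10999240116693533
```

View pics/l1.png

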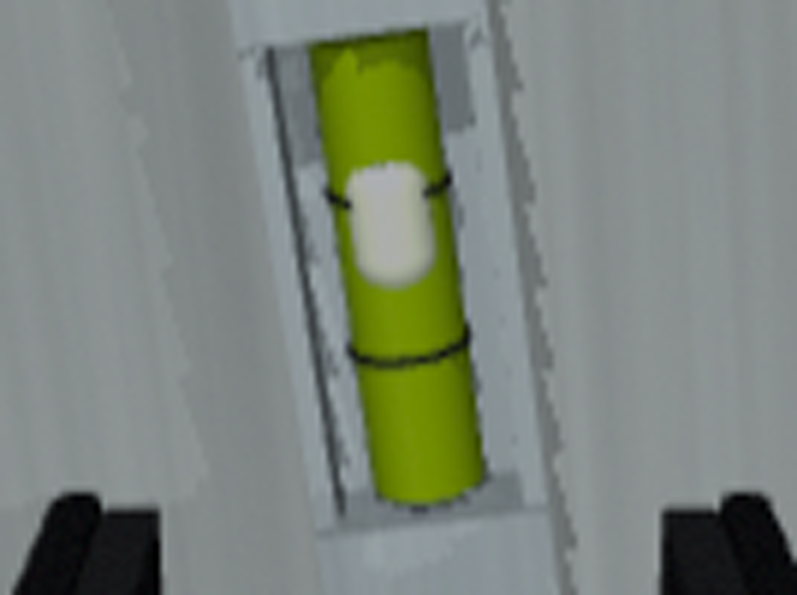

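```bash
python3 -c "
from h import *
c=load('wrist');P=pts(c);print(P[187:192,253:258].reshape(-1,3).mean(0))
to([.483,-.011,.36],1.199)"
```

```text
[0.56719954 0.14902111 0.10758504]
[-4.417 -0.495  0.262 -0.     0.    -0.011] t 11.03 F [-0.9  0.3  0. ]
```

Call:
move_arm:
  commands:
    - [[-1.4,-0.16,0,0,0,0],[-2.9,-0.33,0.1,0,0,0],[-4.4,-0.5,0.25,0,0,-0.01],[-4.4,-0.5,0.25,0,0,-0.01],[-4.4,-0.5,0.25,0,0,-0.01],[-4.4,-0.5,0.25,0,0,-0.01]]

```text
time: 11.78
position: [0.4841, -0.0085, 0.3608]
tool_rot: [0.825, 0.565, 0.001, 0.0]
ft_force: [0.5, -0.9, 0.5]
grip_width: 0.0438
grip_force: 0.0
```

```bash
python3 - <<'E'
from h import *
c=shot('wrist');P=pts(c);z=P[...,2];o=get_obs();print(o['position'])
m=(z>.083)&(z<.1)&(np.hypot(P[...,0]-.483,P[...,1]+.011)<.04)
q=P[m];m2=abs(q[:,2]-np.median(q[:,2]))<.002
r=cv2.minAreaRect((q[m2][:,:2]*1000).astype(np.float32));print('bar',m2.sum(),r,np.median(q[:,2]))
a=r[2] if r[1][0]>r[1][1] else r[2]-90
to([r[0][0]/1000,r[0][1]/1000,.24],np.deg2rad(a%180))
E
```

```text
[ 0.48409534 -0.00829377  0.36065209]
bar 789 ((483.6554870605469, -11.764335632324219), (41.515220642089844, 12.430147171020508), 68.4251937866211) 0.08956610582188318
[-8.600e-02  1.800e-02  3.016e+00  1.000e-03 -0.000e+00  7.000e-03] t 11.82 F [-0.9  0.9 -0.4]
```

Call:
move_arm:
  commands:
    - [[-0.05,0.02,1.2,0,0,0],[-0.09,0.02,2.4,0,0,0],[-0.09,0.02,3.0,0,0,0],[-0.09,0.02,3.0,0,0,0],[-0.09,0.02,3.0,0,0,0]]

```text
time: 12.45
position: [0.4837, -0.0122, 0.241]
tool_rot: [0.825, 0.565, 0.001, 0.001]
ft_force: [0.2, -0.3, -0.1]
grip_width: 0.0435
grip_force: 0.0
```

Call:
move_arm:
  commands:
    - [[0,0,0,0,0,0],[0,0,0,0,0,0],[0,0,0,0,0,0],[0,0,0,0,0,0],[0,0,0,0,0,0]]
  claw: 1
  squeeze: 45

```text
time: 13.08
position: [0.4831, -0.0128, 0.2406]
tool_rot: [0.826, 0.564, 0.0, 0.0]
ft_force: [-0.1, 0.0, 2.6]
grip_width: 0.0125
grip_force: 45.0
```

Call:
move_arm:
  commands:
    - [[0,0,-0.007,0,0,0.15],[0,0,-0.014,0,0,0.3],[0,0,-0.021,0,0,0.45],[0,0,-0.028,0,0,0.6],[0,0,-0.035,0,0,0.75],[0,0,-0.042,0,0,0.9],[0,0,-0.05,0,0,1.05],[0,0,-0.057,0,0,1.2],[0,0,-0.064,0,0,1.35],[0,0,-0.07,0,0,1.5],[0,0,-0.07,0,0,1.5],[0,0,-0.07,0,0,1.5]]

```text
time: 14.58
position: [0.4822, -0.0104, 0.2434]
tool_rot: [0.989, -0.151, -0.001, -0.002]
ft_force: [1.5, 13.0, 5.8]
grip_width: 0.0123
grip_force: 45.0
```

Call:
move_arm:
  commands:
    - [[0,0,0,0,0,0],[0,0,0,0,0,0],[0,0,0,0,0,0]]
  claw: 0

```text
time: 14.95
position: [0.4831, -0.0129, 0.2431]
tool_rot: [0.989, -0.15, 0.0, 0.0]
ft_force: [0.7, -0.5, -0.1]
grip_width: 0.0346
grip_force: 0.0
```

Call:
move_arm:
  commands:
    - [[0,0,-1,0,0,0],[0,0,-2.2,0,0,0],[0,0,-3.2,0,0,0],[0,0,-3.2,0,0,0]]

```text
time: 15.45
position: [0.4839, -0.0132, 0.374]
tool_rot: [0.989, -0.15, 0.004, 0.001]
ft_force: [-0.2, 0.5, -0.9]
grip_width: 0.0433
grip_force: 0.0
```

```bash
python3 -c "
from h import *
to([.567,.147,.37],1.19)"
```

```text
[ 0.798 -4.44   0.108  0.006 -0.006 -1.491] t 15.45 F [-0.2  0.5 -0.9]
```

Call:
move_arm:
  commands:
    - [[0.1,-0.6,0.1,0,0,-0.18],[0.2,-1.2,0.1,0,0,-0.36],[0.4,-2,0.1,0,0,-0.54],[0.5,-2.8,0.1,0,0,-0.72],[0.6,-3.4,0.1,0,0,-0.9],[0.7,-4,0.1,0,0,-1.08],[0.8,-4.44,0.1,0,0,-1.26],[0.8,-4.44,0.1,0,0,-1.44],[0.8,-4.44,0.1,0,0,-1.49],[0.8,-4.44,0.1,0,0,-1.49],[0.8,-4.44,0.1,0,0,-1.49]]

```text
time: 16.82
position: [0.5659, 0.1473, 0.3662]
tool_rot: [0.829, 0.56, -0.001, -0.0]
ft_force: [0.7, -0.3, 0.6]
grip_width: 0.0433
grip_force: 0.0
```

```bash
python3 lev.py l2
```

```text
[0.56597346 0.14728676 0.36647153] 16.875
258 195
crop 191 145
level 7917 ((570.0244750976562, 162.433349609375), (160.2119903564453, 30.948726654052734), 75.43142700195312) 0.11039187834003078
```

View pics/l2.png

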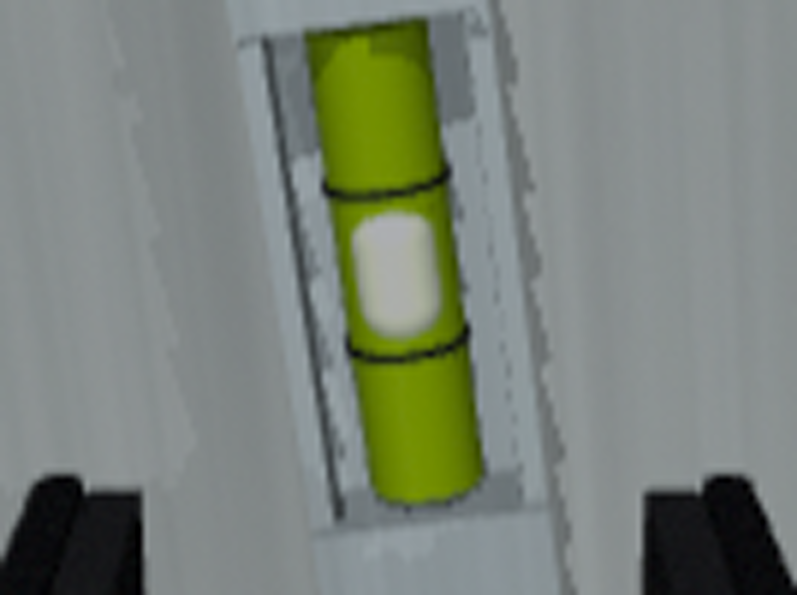

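The bubble now sits at y≈273, with the lines at y≈197 and 358, so it is about 0.5 mm off centre. Next I press on the metal on the foot side of the vial.

```bash
python3 -c "
from h import *
to([.5525,.092,.304],np.deg2rad(75.5))"
```

```text
[-1.407e+00  2.040e-01  1.562e+00 -1.000e-03  0.000e+00 -1.290e-01] t 16.88 F [-0.4 -0.4 -0.4]
```

Call:
move_arm:
  commands:
    - [[-0.7,0.1,0,0,0,-0.06],[-1.4,0.2,0.2,0,0,-0.13],[-1.4,0.2,0.6,0,0,-0.13],[-1.4,0.2,1.1,0,0,-0.13],[-1.4,0.2,1.5,0,0,-0.13],[-1.4,0.2,1.5,0,0,-0.13],[-1.4,0.2,1.5,0,0,-0.13],[-1.4,0.2,1.5,0,0,-0.13]]
  claw: 1
  squeeze: 10

```text
time: 17.88
position: [0.553, 0.0927, 0.3078]
tool_rot: [0.79, 0.613, 0.001, 0.001]
ft_force: [0.9, 0.0, 1.0]
grip_width: 0.0005
grip_force: 0.0
```

Call:
move_arm:
  commands:
    - [[0,0,0.05,0,0,0],[0,0,0.1,0,0,0],[0,0,0.15,0,0,0],[0,0,0.18,0,0,0],[0,0,0.2,0,0,0],[0,0,0.2,0,0,0]]

```text
time: 18.62
position: [0.5527, 0.0926, 0.299]
tool_rot: [0.79, 0.613, -0.0, -0.0]
ft_force: [-0.8, -0.0, 0.7]
grip_width: 0.0005
grip_force: 0.0
```

Call:
move_arm:
  commands:
    - [[0,0,0.03,0,0,0],[0,0,0.06,0,0,0],[0,0,0.09,0,0,0],[0,0,0.11,0,0,0],[0,0,0.11,0,0,0]]

```text
time: 19.25
position: [0.5527, 0.0926, 0.2947]
tool_rot: [0.79, 0.613, -0.0, -0.0]
ft_force: [-0.4, -0.1, -0.7]
grip_width: 0.0007
grip_force: 0.0
```

Call:
move_arm:
  commands:
    - [[0,0,0.015,0,0,0],[0,0,0.03,0,0,0],[0,0,0.045,0,0,0],[0,0,0.045,0,0,0],[0,0,0.045,0,0,0]]

```text
time: 19.88
position: [0.5526, 0.0926, 0.2946]
tool_rot: [0.79, 0.613, 0.0, 0.0]
ft_force: [-3.0, -0.7, 10.3]
grip_width: 0.0005
grip_force: 5.4
```

Call:
move_arm:
  commands:
    - [[0,0,0,0,0,0],[0,0,0,0,0,0],[0,0,0,0,0,0],[0,0,0,0,0,0],[0,0,0,0,0,0],[0,0,0,0,0,0],[0,0,0,0,0,0],[0,0,0,0,0,0],[0,0,0,0,0,0],[0,0,0,0,0,0],[0,0,0,0,0,0],[0,0,0,0,0,0]]

```text
time: 21.38
position: [0.5526, 0.0926, 0.2946]
tool_rot: [0.79, 0.613, 0.0, 0.0]
ft_force: [-3.1, -1.1, 11.4]
grip_width: 0.0007
grip_force: 5.4
```

```bash
python3 - <<'E'
from h import *
c=shot('wrist');cv2.imwrite('pics/p1.png',cv2.resize(c['pixels'],(800,600),interpolation=cv2.INTER_CUBIC));o=get_obs();print(o['ft_force'],o['time'])
E
```

```text
[-2.66103    -0.27581044  9.84634935] 21.425
```

View pics/p1.png

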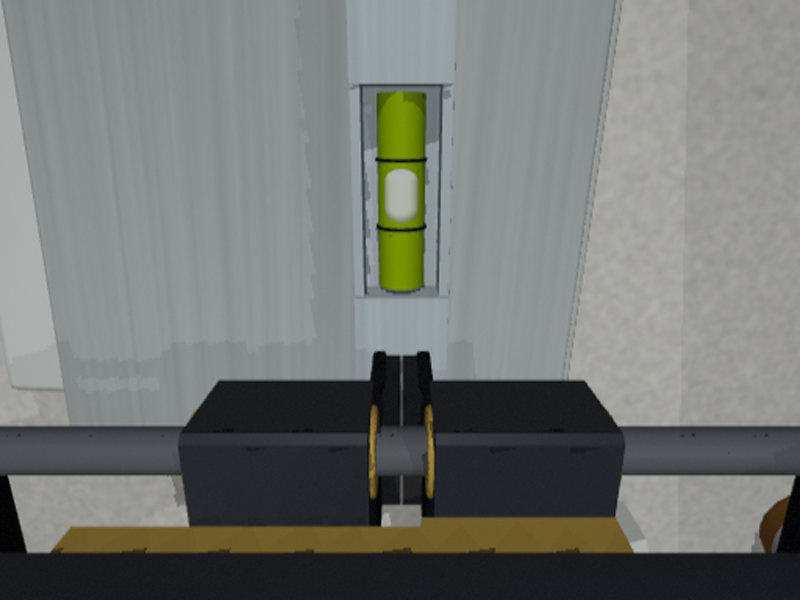

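The bubble spans y 169–221 between the lines at y 160 and 228, so it is centred. The fingertips press on the bar at about 10 N.

```bash
python3 -c "
from rig import *
print(hand_in())"
```

```text
the job is handed in; nothing more can be done
None
```

I handed the job in at about 21 s: the check weight is home in its own holder, the bubble is centred, and the fingertips are still pressing the level at about 10 N; the hand-in gave no verdict.

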